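Put the brass calibration weights back in their caddy

ROBOT

A 6-joint arm with a two-finger parallel gripper is mounted at the origin on the work surface. World frame = base frame: x ahead of the robot, y to its left, z up, the work surface at z = 0. Lengths are in mm, angles in rad, forces in N, time in s.
With the tool pointing down it reaches from about 275 to 775 mm from the base axis. Payload 14.6 kg.
Tool frame: the origin (TCP) lies at the very end of the fingers, on their centre line; the grasp point (between the pads) lies 19 mm behind it (ctrl.tcp_to_grasp is the distance from the TCP to the grasp point, in mm); z points along the fingers, y is the line along which they close (so a half turn about z gives the same grasp; the last joint's range is limited). The gripper opens to 85 mm and grips with 20 to 120 N. Pads are 22 mm wide; open, the fingers measure 114 mm over their backs; the gripper's body (76 mm by 85 mm) begins 54 mm behind the grasp point. The pads swing forward as they close: fully open they stand 13 mm farther back than shut.
Start: joints at [-1.262, 0.263, -0.048, 1.259, 0, 1.415], TCP at [234.853, -469.545, 231.278] pointing down, gripper open.
Joint ranges: [-2.65, 2.65], [-0.89, 1.7], [-1.18, 1.37], [-2.13, 2.11], [-1.35, 1.29], [-3.14, 3.14]. Speed limits (rad/s): [1.89, 1.89, 2.57, 2.79, 3.14, 3.14].

INTERFACE

Orientations are given as a unit quaternion [w, x, y, z].
In Python, from plant import ctrl, read_camera, job, silhouettes gives the robot as it stands. The module is installed in compiled form; this text tells all that it offers.
- The arm moves only by the shell command python3 -m pendant 'ROWS' [FORCE]. ROWS is JSON, a list of rows, each a list of 3 entries, a list of its own where there are three numbers: the shift along the tool's x, y, z in mm, then the turn about the tool's z in degrees, then the closure, from -1 (fully open) to 1 (shut). A call has 1 to 10 rows; each row is the pose to reach, as a shift and turn from the pose commanded when the call began, along the tool's axes at that moment; what a row does not reach only later rows make up. A row lasts 1/10 s, in which the tool goes at most 50 mm and 8.59 degrees, less where a joint would pass 70% of its speed; a pose out of reach is approached as far as the arm can. A call with a gripper value outside its range is refused whole. The fingers move at their own pace and stop on an object; FORCE is the grip in N (left out, the last holds). Time passes only in rows, so rows that repeat a pose let the fingers close. It gives the time, the measured TCP pose, the force, the opening and the grip force at its end, in the units of the state.
- ctrl.get_state(): the state, without advancing time (a new reading comes with each control period).
- read_camera(name): name is "scene" or "top" or "wrist"; returns a dict with "color" (480x640x3 uint8, red, green, blue), "vfov" (degrees; the focal length in pixels is half the picture's height over the tangent of half this angle, whatever the lens; pixels are square), "cx", "cy" (the principal point, pixels), "R" (3x3) and "t" (3): a world point X has camera coordinates R X + t. Camera axes: x right, y down, z forward; pixel columns grow to the right and rows downward; lengths in mm; the calibration is good to about 2 mm. The wrist camera is an equidistant fisheye: a pixel r from the principal point sees the ray r / f radians off the axis. A picture is of the moment at which its call begins. There is no depth.
- job.close_job(): hands the job in; it is judged then, once.
Trained networks look in the newest picture that a camera, given by its name, has taken for a name from the list of things; names that differ only in an ending like _2 or _b are one class to them, and where a whole thing is asked for, a point or a joint stands for the part that bears it (a point fixed in the world has none). Each returns a list of dicts, best first, with "conf" (0 to 1); they miss things now and then, are a little off and sometimes report something else, mostly with a low value. They report only what shows in the picture. A call takes as long as a camera call.
- silhouettes(camera, label): "mask" (480x640 bool, what is visible of it) and "box" ([centre column, centre row, width, height] in pixels, round what is visible of it).
The state is a dict: "clock": time; "joint_positions": joint angles; "qvel": joint speeds; "joint_torque": joint torques, N m; "ee_pos": TCP position; "eef_rot": TCP orientation; "ft_force": force on the tool from outside, world axes, zero at the start; "ft_torque": the same for the moment, N m; "width": finger opening in mm; "finger_force": force on a finger pad.
Only numpy, scipy, OpenCV 4.12 (cv2) and the standard library are available. Lean on these libraries where they do the work, as an engineer would, in place of code of your own. Each camera call takes 0.05 s, during which the arm holds its last target. There are 200 camera calls.

TASK

Put the four brass weights back in the blue caddy, each standing upright in the well made for its size: the largest weight in the largest well, and so on down to the smallest in the smallest. The silver steel weights belong to another set: leave them where they stand, and do not tip any weight over.

Things in the scene. Friction and masses are not known exactly. Their poses are not given: they have to be found in the camera images.
- brass_500: loose 500 g calibration weight of yellow brass, the largest of the four: an upright cylinder 48 mm across and 32 mm high, with a thin neck and a knob 20 mm across on top, 52 mm high in all; stands upright on the bench at the start; origin at the centre of its underside, z up along its axis; its round body can be gripped from above with the fingers reaching past the knob
- brass_200: loose 200 g calibration weight of yellow brass, the second largest of the four: an upright cylinder 38 mm across and 25 mm high, with a thin neck and a knob 16 mm across on top, 42 mm high in all; stands upright on the bench at the start; origin at the centre of its underside, z up along its axis; its round body can be gripped from above with the fingers reaching past the knob
- brass_100: loose 100 g calibration weight of yellow brass, the second smallest of the four: an upright cylinder 29 mm across and 21 mm high, with a thin neck and a knob 14 mm across on top, 36 mm high in all; stands upright on the bench at the start; origin at the centre of its underside, z up along its axis; its round body can be gripped from above with the fingers reaching past the knob
- brass_50: loose 50 g calibration weight of yellow brass, the smallest of the four: an upright cylinder 20 mm across and 18 mm high, with a thin neck and a knob 10 mm across on top, 29 mm high in all; stands upright on the bench at the start; origin at the centre of its underside, z up along its axis; its round body can be gripped from above with the fingers reaching past the knob
- steel_200: loose 200 g weight of silver-grey steel, of another set, same shape and size as the 200 g brass one (38 mm across, body 25 mm high, 42 mm with its knob); must stay where it stands; origin at the centre of its underside, z up
- steel_100: loose 100 g weight of silver-grey steel, of another set, same shape and size as the 100 g brass one (29 mm across, body 21 mm high, 36 mm with its knob); must stay where it stands; origin at the centre of its underside, z up
- holder_500: fixed white block 77 x 77 x 14 mm with a black-floored round well 62 mm across (the largest of four), 5 mm deep, in its middle. Origin: centre of its underside, 5 mm above the bench (top at 19, well floor at 14 mm); x, y along its edges. The four blocks lie 2 by 2, 79 mm apart, in any order, in a fixed blue caddy 170 x 170 mm, rim 21 mm high, turned with it
- holder_200: fixed white block 77 x 77 x 14 mm with a black-floored round well 52 mm across (the second largest of four), 5 mm deep, in its middle. Origin: centre of its underside, 5 mm above the bench (top at 19, well floor at 14 mm); x, y along its edges. The four blocks lie 2 by 2, 79 mm apart, in any order, in a fixed blue caddy 170 x 170 mm, rim 21 mm high, turned with it
- holder_100: fixed white block 77 x 77 x 14 mm with a black-floored round well 43 mm across (the second smallest of four), 5 mm deep, in its middle. Origin: centre of its underside, 5 mm above the bench (top at 19, well floor at 14 mm); x, y along its edges. The four blocks lie 2 by 2, 79 mm apart, in any order, in a fixed blue caddy 170 x 170 mm, rim 21 mm high, turned with it
- holder_50: fixed white block 77 x 77 x 14 mm with a black-floored round well 34 mm across (the smallest of four), 5 mm deep, in its middle. Origin: centre of its underside, 5 mm above the bench (top at 19, well floor at 14 mm); x, y along its edges. The four blocks lie 2 by 2, 79 mm apart, in any order, in a fixed blue caddy 170 x 170 mm, rim 21 mm high, turned with it

How it is judged (in metres and radians):
At the end, for the whole second after the job is handed in: Each brass weight stands upright (0.08 rad) and at rest (0.02 m/s) in the well of its own size: centre within 10 mm of the block's centre, underside 6 to 11.5 mm above the block's underside (well floor at 9 mm). Both steel weights are within 20 mm of where they started (horizontal distance between brass_500 and holder_500 below 0.01 m and z of brass_500 in the frame of holder_500 between 0.006 and 0.0115 m and angle between each of brass_500, brass_200, brass_100, brass_50's own z axis and vertical below 0.08 rad and linear speed of each of brass_500, brass_200, brass_100, brass_50 below 0.02 m/s and horizontal distance between brass_200 and holder_200 below 0.01 m and z of brass_200 in the frame of holder_200 between 0.006 and 0.0115 m and horizontal distance between brass_100 and holder_100 below 0.01 m and z of brass_100 in the frame of holder_100 between 0.006 and 0.0115 m and horizontal distance between brass_50 and holder_50 below 0.01 m and z of brass_50 in the frame of holder_50 between 0.006 and 0.0115 m and distance of each of steel_200, steel_100 from where it was at the start of the episode below 0.02 m); the robot touches nothing.
It fails at once if a brass weight is tipped over (angle between any of brass_500, brass_200, brass_100, brass_50's own z axis and vertical above 1 rad).
It fails at once if a steel weight is moved by more than 20 mm or tipped (distance of any of steel_200, steel_100 from where it was at the start of the episode above 0.02 m or angle between any of steel_200, steel_100's own z axis and vertical above 0.5 rad).
It also fails if it takes over 120 s, if anything falls off the work surface, if the arm or the gripper's body presses on something with over 40 N, if the wrist force passes 120 N, or if a joint passes its speed limit or range.

## Working session

There is one attempt and no reset: what is moved stays moved. The work goes in short steps, Python scripts to look and compute and a shell command to move; the robot and the scene stay as the last step left them, time stands still between calls to the robot, and variables do not carry over. Pictures are saved under pics/ and viewed, at most 14 in all, crops included, and the job is handed in when it is done.

```bash
mkdir -p pics; python3 - <<'E'
from plant import ctrl, read_camera
import cv2,numpy as np
s=ctrl.get_state();print({k:np.round(v,3).tolist() for k,v in s.items()})
ims=[]
for n in("scene","top"):
    c=read_camera(n);print(n,c["vfov"],c["cx"],c["cy"],np.round(c["R"],3).tolist(),np.round(c["t"],1).tolist())
    cv2.imwrite(f"pics/{n}0.png",c["color"][:,:,::-1])
E
```

```text
{'clock': 0.0, 'joint_positions': [-1.262, 0.263, -0.049, 1.259, 0.0, 1.415], 'qvel': [-0.001, -0.001, 0.0, 0.0, -0.001, -0.001], 'joint_torque': [-0.004, -63.762, 38.457, 0.014, -0.0, -0.0], 'ee_pos': [234.75, -469.282, 230.834], 'eef_rot': [-0.001, 0.973, 0.23, -0.0], 'ft_force': [0.354, -0.278, -0.306], 'ft_torque': [0.007, -0.026, -0.02], 'finger_force': 0.0, 'width': 85.437}
scene 45.00550802139469 313.5758379364711 240.91686333597008 [[0.129, 0.992, 0.008], [0.658, -0.08, -0.749], [-0.742, 0.102, -0.662]] [-37.9, -302.6, 1599.1]
top 54.917174739690836 320.8896299343376 240.30442947346114 [[-0.03, -0.999, 0.044], [-0.998, 0.027, -0.062], [0.061, -0.046, -0.997]] [-34.5, 519.4, 819.5]
```

View pics/scene0.png

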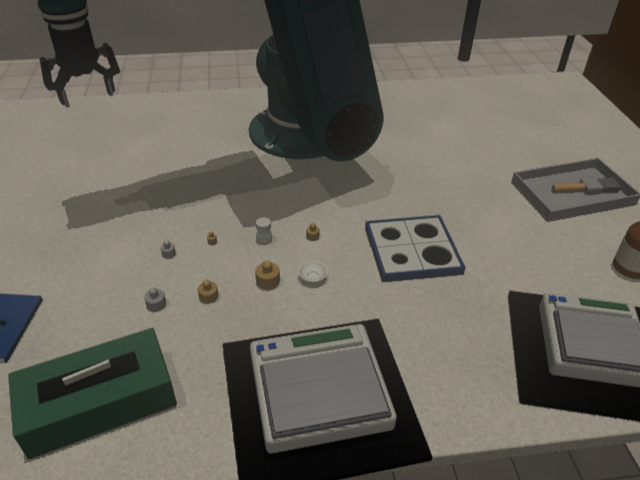

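View pics/top0.png

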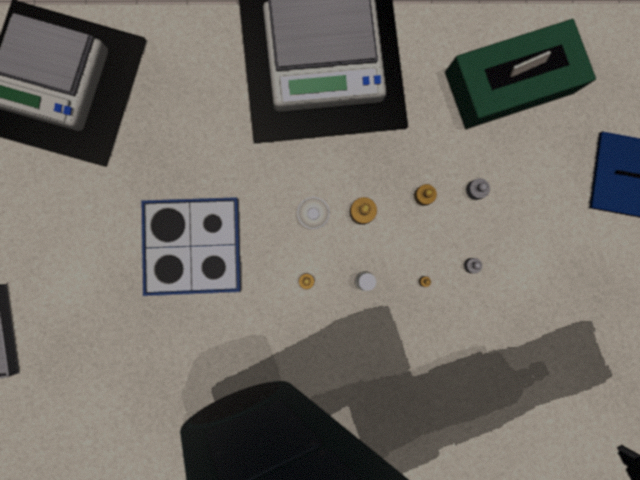

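The scene shows six weights in two rows. In the top view, brass_500 is at (363,210), brass_200 at (426,194), brass_100 at (306,281) and brass_50 at (425,281). The steel weights are at (478,189) and (473,265), with a dish at (312,213) and a white cylinder at (366,281) as clutter. The caddy centre is at (191,246): its largest well is at (168,225), the smallest at (213,223), and the other two are in the near row.

```bash
cat > h.py <<'E'
from plant import ctrl, read_camera, silhouettes
import cv2,numpy as np
from scipy.optimize import least_squares
def K(c):
    return 240/np.tan(np.radians(c["vfov"]/2))
def proj(c,X):
    p=np.asarray(X)@np.asarray(c["R"]).T+c["t"]; f=K(c)
    return np.c_[c["cx"]+f*p[:,0]/p[:,2], c["cy"]+f*p[:,1]/p[:,2]]
W={500:(48,32,20,52),200:(38,25,16,42),100:(29,21,14,36),50:(20,18,10,29)}
a=np.linspace(0,2*np.pi,48)
def ring(d,z): return np.c_[d/2*np.cos(a),d/2*np.sin(a),0*a+z]
def wpts(n):
    D,h,k,H=W[n]; return np.r_[ring(D,0),ring(D,h),ring(k,H-3),ring(k*.7,H)]
def box(p):
    lo,hi=p.min(0),p.max(0); return np.r_[(lo+hi)/2,hi-lo]
def fit(obs,P,x0):
    return least_squares(lambda x:np.concatenate([(box(proj(c,P+x))-b)*[1,1,.5,.5] for c,b in obs]),x0)
def tri(obs):
    return least_squares(lambda x:np.concatenate([proj(c,x[None])[0]-u for c,u in obs]),[450,0,0])
E
python3 - <<'E'
from h import *
C={n:read_camera(n) for n in("scene","top")}
for n in("brass_500","brass_200","brass_100","brass_50","steel_200","steel_100"):
    obs=[]
    for k in C:
        L=silhouettes(k,n); print(n,k,[(round(d["conf"],2),np.round(d["box"]).astype(int).tolist()) for d in L[:3]])
        if L: obs.append((C[k],np.array(L[0]["box"])))
    r=fit(obs,wpts(int(n.split("_")[1])),[450,0,0]); print("   ",r.x.round(1),r.fun.round(1))
for n in(500,200,100,50):
    obs=[]
    for k in C:
        L=silhouettes(k,f"holder_{n}"); print(n,k,[(round(d["conf"],2),np.round(d["box"]).astype(int).tolist()) for d in L[:3]])
        if L:
            m=cv2.findNonZero(L[0]["mask"].astype(np.uint8)); h=cv2.convexHull(m); M=cv2.moments(h)
            obs.append((C[k],np.array([M["m10"],M["m01"]])/M["m00"]))
    r=tri(obs); print("   ",[o[1].round(1).tolist() for o in obs],r.x.round(1),r.fun.round(1))
E
```

```text
brass_500 scene [(0.95, [207, 291, 19, 30]), (0.77, [269, 274, 23, 25]), (0.59, [312, 231, 13, 15])]
brass_500 top [(0.84, [422, 195, 19, 20]), (0.83, [364, 211, 28, 26]), (0.75, [307, 285, 12, 16])]
    [ 595.3 -243.    -6. ] [2.4 0.9 3.9 0.5 2.1 0.7 5.7 4.2]
brass_200 scene [(0.95, [207, 291, 19, 30]), (0.77, [269, 274, 23, 25]), (0.59, [312, 231, 13, 15])]
brass_200 top [(0.84, [422, 195, 19, 20]), (0.83, [364, 211, 28, 26]), (0.75, [307, 285, 12, 16])]
    [ 596.  -243.    -1.1] [ 2.3  0.6  1.1 -2.5  2.2  0.3  2.6  1.2]
brass_100 scene [(0.95, [207, 291, 19, 30]), (0.77, [269, 274, 23, 25]), (0.59, [312, 231, 13, 15])]
brass_100 top [(0.84, [422, 195, 19, 20]), (0.83, [364, 211, 28, 26]), (0.75, [307, 285, 12, 16])]
    [ 596.5 -243.2    1.1] [ 2.3  0.4 -1.4 -4.6  2.2  0.1 -0.1 -1.3]
brass_50 scene [(0.95, [207, 291, 19, 30]), (0.77, [269, 274, 23, 25]), (0.59, [312, 231, 13, 15])]
brass_50 top [(0.84, [422, 195, 19, 20]), (0.83, [364, 211, 28, 26]), (0.75, [307, 285, 12, 16])]
    [ 596.6 -243.1    3.4] [ 2.3  0.2 -3.8 -7.   2.3 -0.  -2.7 -3.9]
steel_200 scene [(0.93, [156, 297,
[... 749 characters left out ...]
200 top [(0.9, [213, 268, 44, 53]), (0.79, [168, 270, 45, 51]), (0.71, [214, 225, 47, 44])]
    [[390.3, 233.2], [213.3, 267.5]] [474.7 143.5  19.9] [ 0.3 -0.   0.3  0. ]
100 scene [(0.72, [390, 232, 41, 29]), (0.68, [437, 254, 52, 30]), (0.57, [426, 231, 44, 30])]
100 top [(0.9, [213, 268, 44, 53]), (0.79, [168, 270, 45, 51]), (0.71, [214, 225, 47, 44])]
    [[390.3, 233.2], [213.3, 267.5]] [474.7 143.5  19.9] [ 0.3 -0.   0.3  0. ]
50 scene [(0.72, [390, 232, 41, 29]), (0.68, [437, 254, 52, 30]), (0.57, [426, 231, 44, 30])]
50 top [(0.9, [213, 268, 44, 53]), (0.79, [168, 270, 45, 51]), (0.71, [214, 225, 47, 44])]
    [[390.3, 233.2], [213.3, 267.5]] [474.7 143.5  19.9] [ 0.3 -0.   0.3  0. ]
```

```bash
cat > m.py <<'E'
from h import *
C={n:read_camera(n) for n in("scene","top")}
# seeds (detector boxes matched with the pictures)
S={500:[(269,274),(364,211)],200:[(207,291),(426,195)],100:[(312,231),(307,281)],50:[(212,238),(425,281)]}
def near(mask,u):
    n,l,st,ce=cv2.connectedComponentsWithStats(mask.astype(np.uint8)*255)
    g=[i for i in range(1,n) if st[i,4]>25]; i=min(g,key=lambda i:np.hypot(*(ce[i]-u))); return l==i
def mbox(m):
    x,y,w,h=cv2.boundingRect(cv2.findNonZero(m.astype(np.uint8))); return np.array([x+w/2-.5,y+h/2-.5,w,h])
B={}
for k,c in C.items():
    hsv=cv2.cvtColor(c["color"],cv2.COLOR_RGB2HSV); B[k]=(hsv[...,0]>8)&(hsv[...,0]<30)&(hsv[...,1]>110)&(hsv[...,2]>40)
for n,s in S.items():
    obs=[(C[k],mbox(near(B[k],u))) for k,u in zip(C,s)]
    r=fit(obs,wpts(n),[450,0,0]); print(n,r.x.round(1),r.fun.round(1),[o[1].tolist() for o in obs])
Q=[]
for k,c in C.items():
    u=(415,246) if k=="scene" else (191,246)
    hsv=cv2.cvtColor(c["color"],cv2.COLOR_RGB2HSV).astype(int)
    roi=np.zeros(hsv.shape[:2],bool); roi[u[1]-60:u[1]+60,u[0]-60:u[0]+60]=1
    blue=(hsv[...,0]>100)&(hsv[...,0]<130)&(hsv[...,1]>90)&roi
    hull=cv2.convexHull(cv2.findNonZero(blue.astype(np.uint8)))
    ins=np.zeros(hsv.shape[:2],np.uint8); cv2.fillConvexPoly(ins,hull,1)
    wh=(hsv[...,2]>110)&(hsv[...,1]<60)&(ins>0)
    h=cv2.convexHull(cv2.findNonZero(wh.astype(np.uint8)))
    q=cv2.approxPolyN(h,4)[0].astype(float) if hasattr(cv2,"approxPolyN") else cv2.boxPoints(cv2.minAreaRect(h))
    dark=(hsv[...,2]<60)&(ins>0)&~blue
    n,l,st,ce=cv2.connectedComponentsWithStats(dark.astype(np.uint8))
    print(k,"quad",q.round(1).tolist()); 
    for i in range(1,n):
        if st[i,4]>30: print("  well",ce[i].round(1),st[i,4])
    Q.append((c,q))
# order corners by back-projection to z=19
def bp(c,u,z):
    R=np.asarray(c["R"]); f=K(c); d=R.T@np.array([(u[0]-c["cx"])/f,(u[1]-c["cy"])/f,1]); o=-R.T@np.asarray(c["t"]); return o+d*(z-o[2])/d[2]
P=[np.array([bp(c,u,19) for u in q]) for c,q in Q]
T=[]
for i,p in enumerate(P[1]):
    j=np.argmin(np.linalg.norm(P[0]-p,axis=1)); r=tri([(Q[0][0],Q[0][1][j]),(Q[1][0],Q[1][1][i])]); T.append(r.x); print("corner",r.x.round(1),r.fun.round(1))
T=np.array(T); T=T[np.argsort(np.arctan2(*(T-T.mean(0))[:,1::-1].T))]
print("sides",np.linalg.norm(T-np.roll(T,1,0),axis=1).round(1),"centre",T.mean(0).round(1))
m=T.mean(0)
for t in T: print("holder at",(m+(t-m)*39.5/78).round(1),"top px",proj(C["top"],(m+(t-m)*39.5/78)[None]).round(0))
E
python3 m.py
```

```text
500 [ 568.  -127.    12.8] [0.9 0.3 1.  5.6 0.7 0.4 1.  1.4] [[267.0, 270.0, 23.0, 19.0], [363.0, 210.5, 27.0, 26.0]]
200 [ 596.5 -243.9   10.6] [1.4 0.5 1.2 4.3 1.3 0.3 1.6 0.9] [[207.0, 287.5, 19.0, 16.0], [425.0, 194.0, 21.0, 21.0]]
100 [445.6 -21.1   9.4] [0.7 0.1 0.7 3.8 0.5 0.2 0.7 0.8] [[312.5, 229.0, 12.0, 11.0], [306.0, 281.0, 15.0, 15.0]]
50 [ 437.7 -238.2    4.4] [0.6 0.2 1.2 4.7 0.5 0.1 1.2 0.6] [[211.5, 237.0, 8.0, 5.0], [425.0, 281.5, 11.0, 10.0]]
scene quad [[385.0, 272.0], [369.0, 222.0], [442.0, 227.0], [460.0, 265.0]]
  well [425.7 231.2] 206
  well [390.1 233.6] 144
  well [436.4 255.3] 393
  well [399.3 258.6] 98
top quad [[146.0, 291.0], [146.0, 204.0], [233.0, 201.0], [236.0, 288.0]]
  well [167.5 224.6] 837
  well [212.1 223.1] 220
  well [168.5 268.8] 586
  well [213.3 267. ] 377
corner [436.  272.4  -8.6] [-0.7  0.2 -0.6 -0.1]
corner [590.9 260.1  22.3] [ 0.1 -0.   0.1  0. ]
corner [592.6 105.6  22.5] [ 0.6 -0.1  0.5  0.1]
corner [437.3 103.7  24.3] [ 0.1 -0.   0.1  0. ]
sides [171.9 155.3 154.4 158.4] centre [514.2 185.5  15.1]
holder at [475.2 144.1  19.8] top px [[213. 267.]]
holder at [553.9 145.   18.9] top px [[212. 223.]]
holder at [553.1 223.2  18.8] top px [[168. 225.]]
holder at [474.6 229.5   3.1] top px [[167. 269.]]
```

```bash
sed -i 's/>8)&/>5)\&/;s/<30)&(hsv\[...,1\]>110)&(hsv\[...,2\]>40)/<32)\&(hsv[...,1]>85)\&(hsv[...,2]>8)/' m.py; python3 m.py | grep -E '^(500|200|100|50) '; python3 - <<'E'
from h import *
C={n:read_camera(n) for n in("scene","top")}
for n,s,t in((500,(436.4,255.3),(167.5,224.6)),(200,(425.7,231.2),(168.5,268.8)),(100,(390.1,233.6),(213.3,267)),(50,(399.3,258.6),(212.1,223.1))):
    r=tri([(C["scene"],s),(C["top"],t)]);print(n,r.x.round(1),r.fun.round(1))
c=C["scene"]["color"];a=cv2.resize(c[215:315,140:340],None,fx=4,fy=4,interpolation=2)
cv2.imwrite("pics/z.png",a[:,:,::-1])
E
```

```text
500 [ 570.4 -128.     3.4] [0.6 0.2 1.  1.  0.5 0.2 0.8 0.7] [[267.0, 274.5, 23.0, 28.0], [363.0, 210.0, 27.0, 27.0]]
200 [ 597.9 -245.9    3.3] [0.8 0.2 1.1 0.8 0.7 0.2 1.  0.8] [[207.0, 291.0, 19.0, 23.0], [425.5, 194.0, 22.0, 21.0]]
100 [446.5 -21.7   4.9] [0.4 0.  0.7 0.8 0.3 0.1 0.1 0.2] [[312.5, 231.0, 12.0, 17.0], [306.5, 280.5, 16.0, 16.0]]
50 [ 437.7 -239.2    1.7] [0.7 0.2 0.7 0.7 0.6 0.1 1.2 0.6] [[211.0, 238.0, 9.0, 13.0], [425.0, 281.5, 11.0, 10.0]]
500 [553.5 223.2  18.8] [ 0.5 -0.1  0.4  0.1]
200 [474.7 222.6  17.6] [ 0.4 -0.1  0.3  0.1]
100 [475.5 143.3  19.5] [ 0.5 -0.1  0.4  0.1]
50 [554.1 144.3  18.9] [ 0.4 -0.1  0.4  0.1]
```

View pics/z.png

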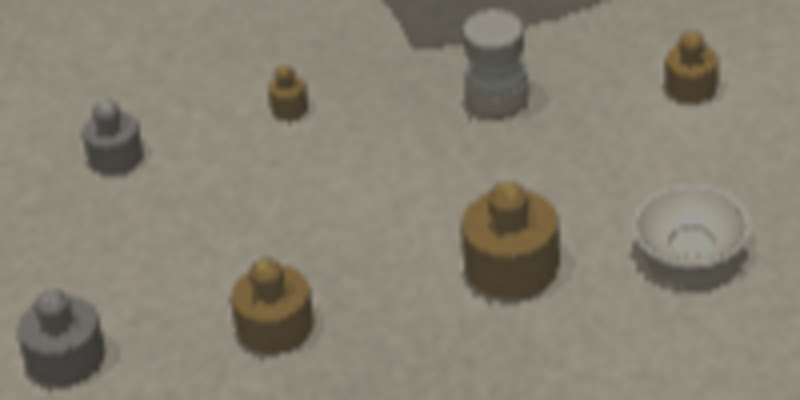

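The picture agrees with the measurement: brass, steel, dish and bottle are all distinct, and the weights stand about 100 mm apart. The wells form a 79 mm square. Next I move above brass_200, with the closing line along world x.

```bash
python3 -m pendant '[[[425,-37,30],-63.4,-1],[[425,-37,30],-63.4,-1],[[425,-37,30],-63.4,-1],[[425,-37,30],-63.4,-1],[[425,-37,30],-63.4,-1],[[425,-37,30],-63.4,-1],[[425,-37,30],-63.4,-1],[[425,-37,30],-63.4,-1],[[425,-37,30],-63.4,-1],[[425,-37,30],-63.4,-1]]' 60
python3 - <<'E'
from h import *
from scipy.spatial.transform import Rotation as Ro
s=ctrl.get_state();q=s["eef_rot"];print(s["clock"],np.round(s["ee_pos"],1),Ro.from_quat([q[1],q[2],q[3],q[0]]).as_matrix().round(3).tolist())
c=read_camera("wrist");print(c["vfov"],c["cx"],c["cy"],np.round(c["R"],3).tolist(),np.round(c["t"],1).tolist())
cv2.imwrite("pics/w1.png",c["color"][:,:,::-1])
E
```

```text
clock: 2.5
ee_pos: [600.8, -244.0, 200.1]
eef_rot: [-0.0, 0.706, 0.708, 0.0]
ft_force: [-1.0, 0.0, -0.7]
width: 85.1
finger_force: 0.0
2.5 [ 600.8 -244.   200.1] [[-0.003, 1.0, -0.001], [1.0, 0.003, 0.001], [0.001, -0.0, -1.0]]
65.70646984690485 315.80868752580557 243.0481427506987 [[1.0, 0.004, 0.001], [0.003, -0.965, 0.261], [0.002, -0.261, -0.965]] [-600.3, -263.3, 282.9]
```

View pics/w1.png

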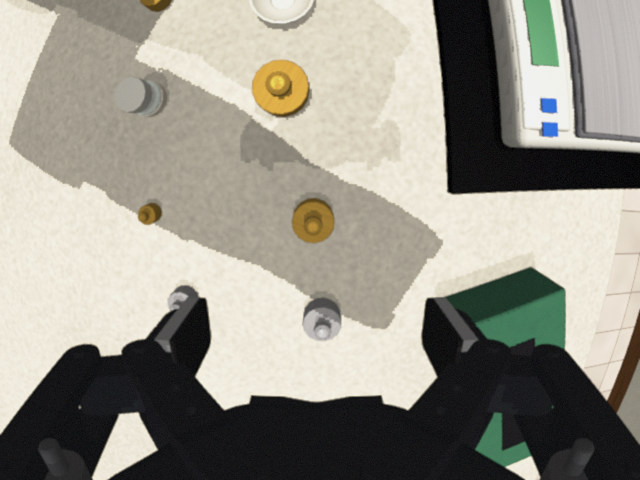

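The wrist view shows brass_200 at (313,221), brass_500 at (281,86), brass_50 at (149,213), and brass_100 cut off at the top edge (155,3). The steel weights are at (322,318) and (181,298). I'll refine the positions from this view.

```bash
cat >> h.py <<'E'
def fproj(c,X):
    p=np.asarray(X)@np.asarray(c["R"]).T+c["t"]; f=K(c); r=np.hypot(p[:,0],p[:,1]); th=np.arctan2(r,p[:,2])
    return np.c_[c["cx"],c["cy"]]+f*(th/np.maximum(r,1e-9))[:,None]*p[:,:2]
def brass(c):
    h=cv2.cvtColor(c["color"],cv2.COLOR_RGB2HSV); return ((h[...,0]>5)&(h[...,0]<32)&(h[...,1]>85)&(h[...,2]>8)).astype(np.uint8)
def blob(m,u):
    n,l,st,ce=cv2.connectedComponentsWithStats(m); g=[i for i in range(1,n) if st[i,4]>40]
    i=min(g,key=lambda i:np.hypot(*(ce[i]-u))); x,y,w,h=st[i,:4]; return np.array([x+w/2-.5,y+h/2-.5,w,h])
def wfit(c,n,x0,z=0):
    b=blob(brass(c),fproj(c,np.array([[x0[0],x0[1],z+W[n][1]]]))[0])
    r=least_squares(lambda x:(box(fproj(c,wpts(n)+[x[0],x[1],z]))-b)*[1,1,.3,.3],x0[:2]); return r.x,r.fun,b
E
python3 - <<'E'
from h import *
c=read_camera("wrist");t=read_camera("top");R=np.asarray(c["R"]);print("cam",(-R.T@c["t"]).round(1))
for n,x0,u in((500,(570,-128),(363,210)),(200,(598,-246),(425,194)),(50,(438,-239),(425,281))):
    x,f,b=wfit(c,n,x0); bt=blob(brass(t),np.array(u)) if n!=200 else np.array([425.5,194,22,21])
    r=least_squares(lambda x:np.r_[box(fproj(c,wpts(n)+x))-b,box(proj(t,wpts(n)+x))-bt],[*x0,0])
    print(n,x.round(1),f.round(1),"with top:",r.x.round(1),r.fun.round(1))
E
```

```text
cam [ 599.4 -179.1  342.9]
500 [ 571.3 -127.8] [0.  0.  0.4 0.5] with top: [ 570.9 -127.1   -6.3] [ 0.3  0.4  0.1  0.4 -0.7  0.6  1.2  1.1]
200 [ 598.2 -245.6] [-0.  -0.   0.1  0.4] with top: [ 598.5 -247.2   -7.5] [ 0.4  0.1 -0.6  0.4 -0.2  0.8  1.7  1.3]
50 [ 439.2 -238.4] [-0.  -0.   0.7  0.8] with top: [ 435.4 -240.1   -9.6] [ 0.7 -0.1  1.8  1.9 -0.   1.2  1.2  1.1]
```

```bash
python3 -m pendant '[[[-2,-2.5,45],0,-1],[[-2,-2.5,90],0,-1],[[-2,-2.5,130],0,-1],[[-2,-2.5,160],0,-1],[[-2,-2.5,180],0,-1],[[-2,-2.5,190],0,-1],[[-2,-2.5,195],0,-1],[[-2,-2.5,195],0,-1]]' 60
python3 -m pendant '[[[0,0,0],0,1],[[0,0,0],0,1],[[0,0,0],0,1],[[0,0,0],0,1],[[0,0,0],0,1],[[0,0,0],0,1],[[0,0,0],0,1],[[0,0,0],0,1]]' 60
```

```text
clock: 3.45
ee_pos: [595.8, -248.8, 6.7]
eef_rot: [0.0, 0.707, 0.707, 0.0]
ft_force: [-0.3, 0.2, 0.7]
width: 85.7
finger_force: 0.0
clock: 4.25
ee_pos: [596.3, -248.5, 7.3]
eef_rot: [0.001, 0.707, 0.707, 0.0]
ft_force: [-2.0, 1.3, 9.7]
width: 35.9
finger_force: 59.5
```

```bash
python3 -m pendant '[[[0,0,-5],0,1],[[0,0,-20],0,1],[[0,0,-50],0,1],[[0,0,-90],0,1],[[0,0,-110],0,1],[[0,0,-120],0,1],[[0,0,-120],0,1]]' 60
python3 - <<'E'
from h import *
c=read_camera("wrist")
cv2.imwrite("pics/w2.png",c["color"][:,:,::-1])
E
```

```text
clock: 4.95
ee_pos: [596.3, -248.5, 127.1]
eef_rot: [0.001, 0.707, 0.707, 0.0]
ft_force: [0.2, -0.6, -1.7]
width: 35.4
finger_force: 60.4
```

View pics/w2.png

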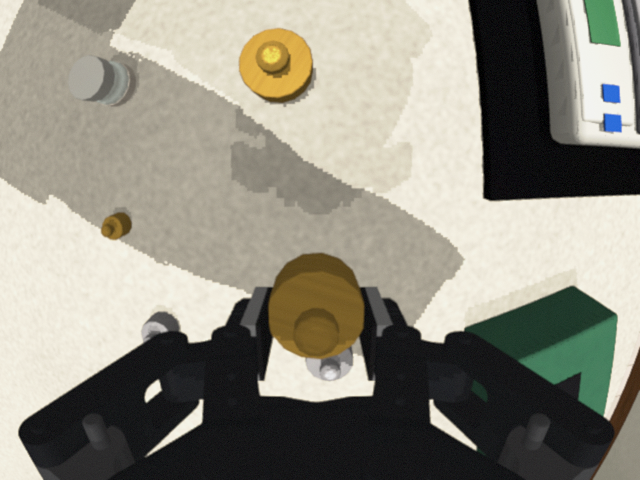

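brass_200 is held upright: its body centre is near (316,305), between both pads. Next I carry it to just short of the caddy, to measure the wells and the held weight.

```bash
python3 -m pendant '[[[340,-80,-10],0,1],[[340,-80,-10],0,1],[[340,-80,-10],0,1],[[340,-80,-10],0,1],[[340,-80,-10],0,1],[[340,-80,-10],0,1],[[340,-80,-10],0,1],[[340,-80,-10],0,1],[[340,-80,-10],0,1]]' 60
cat > wells.py <<'E'
from h import *
c=read_camera("wrist");cv2.imwrite("pics/wells.png",c["color"][:,:,::-1])
g=cv2.cvtColor(c["color"],cv2.COLOR_RGB2HSV)[...,2]
f=K(c);R=np.asarray(c["R"]);o=-R.T@np.asarray(c["t"])
def fbp(u,z):
    d=np.array(u)-[c["cx"],c["cy"]];r=np.hypot(*d);th=r/f;v=R.T@np.r_[d/r*np.sin(th),np.cos(th)];return o+v*(z-o[2])/v[2]
cs,_=cv2.findContours((g<70).astype(np.uint8),cv2.RETR_LIST,cv2.CHAIN_APPROX_NONE)
for k in cs:
    A=cv2.contourArea(k)
    if A<300 or len(k)<20: continue
    e=cv2.fitEllipse(k)
    if abs(A/(np.pi/4*e[1][0]*e[1][1])-1)>.06 or max(e[1])/min(e[1])>1.7: continue
    P=np.array([fbp(p[0],16.5)[:2] for p in k]);(m,d,_)=cv2.fitEllipse(P.astype(np.float32))
    print("well",np.round(m,1),"dia",np.round(d,1),"px",np.round(e[0]))
s=ctrl.get_state();p=s["ee_pos"];print("tcp",p.round(1))
E
python3 wells.py
cat > held.py <<'E'
import sys
from h import *
n=int(sys.argv[1]);c=read_camera("wrist");p=ctrl.get_state()["ee_pos"]
P=wpts(n);b=blob(brass(c),fproj(c,np.array([[p[0],p[1],p[2]+10]]))[0])
for z in(float(sys.argv[2]),):
    r=least_squares(lambda x:(box(fproj(c,P+[x[0],x[1],p[2]+z]))-b)*[1,1,.05,.3],p[:2]);print("held",b,"offset from tcp",(r.x-p[:2]).round(1),r.fun.round(2),"abs",r.x.round(1))
E
python3 held.py 200 -7
```

```text
clock: 5.9
ee_pos: [515.2, 92.6, 135.1]
eef_rot: [-0.001, 0.706, 0.708, -0.001]
ft_force: [-0.8, 0.3, -1.8]
width: 35.7
finger_force: 60.5
well [554.5 144.6] dia [30.8 31. ] px [371. 165.]
well [476.  143.7] dia [39.5 39.8] px [260. 166.]
well [475.  222.3] dia [48.3 48.6] px [259.  57.]
well [553.6 223.2] dia [58.2 58.6] px [371.  57.]
tcp [515.6  91.6 135.2]
held [315.5 305.5  98.  106. ] offset from tcp [-0.2  4. ] [-0.    0.04  0.18  1.3 ] abs [515.7  95. ]
```

View pics/wells.png

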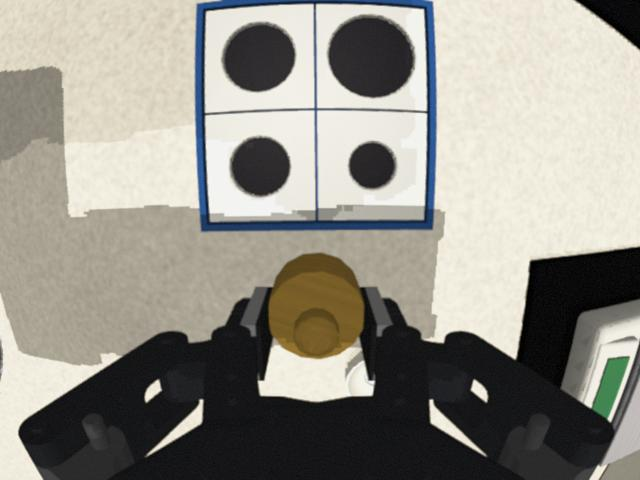

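The wells measured from the wrist agree with those from the fixed cameras to within 1 mm: 554/144 (50), 476/144 (100), 475/222 (200) and 554/223 (500). I'm lowering brass_200 now.

```bash
python3 -m pendant '[[[40,-15,0],0,1],[[85,-30,0],0,1],[[127,-40.5,0],0,1],[[127,-40.5,30],0,1],[[127,-40.5,60],0,1],[[127,-40.5,85],0,1],[[127,-40.5,100],0,1],[[127,-40.5,106],0,1],[[127,-40.5,106],0,1]]' 60
python3 held.py 200 -7
```

```text
clock: 6.9
ee_pos: [475.7, 217.8, 29.6]
eef_rot: [-0.0, 0.708, 0.706, -0.001]
ft_force: [0.3, 0.0, -0.5]
width: 35.6
finger_force: 60.5
held [316.  304.5  99.  108. ] offset from tcp [-0.1  3.8] [-0.    0.03  0.16  0.87] abs [476.  221.9]
```

```bash
python3 -m pendant '[[[0,0,3],0,1],[[0,0,5],0,1],[[0,0,7],0,1],[[0,0,8],0,1],[[0,0,8],0,1]]' 60
python3 -m pendant '[[[0,0,8],0,-0.4],[[0,0,0],0,-0.4],[[0,0,0],0,-0.4],[[0,0,0],0,-0.4]]'
```

```text
clock: 7.45
ee_pos: [475.6, 218.8, 22.3]
eef_rot: [-0.0, 0.707, 0.707, -0.0]
ft_force: [-0.6, -0.4, -2.0]
width: 35.4
finger_force: 60.5
clock: 7.85
ee_pos: [475.6, 218.8, 22.1]
eef_rot: [0.0, 0.707, 0.707, 0.0]
ft_force: [-1.0, 0.3, -0.2]
width: 60.0
finger_force: 0.0
```

```bash
python3 -m pendant '[[[0,0,-20],0,-0.4],[[0,0,-60],0,-0.4],[[0,0,-110],0,-0.4],[[-50,20,-130],0,-1],[[-100,40,-130],0,-1],[[-130,40,-130],0,-1],[[-130,40,-130],0,-1]]'
cat > chk.py <<'E'
import sys
from h import *
H={500:(553.6,223.2),200:(474.9,222.4),100:(475.7,143.6),50:(554.3,144.5)}
c=read_camera("wrist")
for n in map(int,sys.argv[1:]):
    x,f,b=wfit(c,n,H[n],14); print(n,"err",(x-H[n]).round(1),f.round(1),b)
E
python3 chk.py 200; python3 wells.py
```

```text
clock: 8.55
ee_pos: [516.3, 84.9, 151.9]
eef_rot: [0.0, 0.709, 0.705, -0.0]
ft_force: [0.2, 0.4, -0.0]
width: 85.2
finger_force: 0.0
200 err [ 1.2 -0.9] [-0.   0.  -0.2 -0.2] [257.5  49.5  58.   58. ]
well [554.6 144.6] dia [30.7 31.2] px [367. 156.]
well [475.9 143.7] dia [39.8 39.9] px [262. 157.]
well [553.6 223.3] dia [58.5 58.7] px [365.  54.]
tcp [515.5  88.1 151.8]
```

brass_200 sits in its well, off by about 1 mm, and the fit at a 14 mm floor leaves almost no residual. Next is brass_500.

```bash
python3 -m pendant '[[[-216,55,0],0,-1],[[-216,55,0],0,-1],[[-216,55,0],0,-1],[[-216,55,0],0,-1],[[-216,55,0],0,-1],[[-216,55,0],0,-1],[[-216,55,0],0,-1]]'
python3 - <<'E'
from h import *
c=read_camera("wrist");x,f,b=wfit(c,500,(571,-128));print(x.round(1),f.round(1),b,ctrl.get_state()["ee_pos"].round(1))
E
```

```text
clock: 9.35
ee_pos: [570.4, -126.3, 151.7]
eef_rot: [-0.001, 0.707, 0.707, -0.0]
ft_force: [0.3, -0.3, -0.5]
width: 85.4
finger_force: 0.0
[ 570.8 -127.8] [ 0.  -0.   0.2  0.7] [316.  234.5  65.   68. ] [ 570.3 -125.8  152. ]
```

```bash
python3 -m pendant '[[[-1.5,0.5,40],0,-1],[[-1.5,0.5,80],0,-1],[[-1.5,0.5,110],0,-1],[[-1.5,0.5,130],0,-1],[[-1.5,0.5,142],0,-1],[[-1.5,0.5,147],0,-1],[[-1.5,0.5,147],0,-1]]' 80
python3 -m pendant '[[[0,0,0],0,1],[[0,0,0],0,1],[[0,0,0],0,1],[[0,0,0],0,1],[[0,0,0],0,1],[[0,0,0],0,1],[[0,0,0],0,1]]' 80
python3 -m pendant '[[[0,0,-5],0,1],[[0,0,-20],0,1],[[0,0,-50],0,1],[[0,0,-90],0,1],[[0,0,-120],0,1],[[0,0,-130],0,1],[[0,0,-130],0,1]]' 80
python3 held.py 500 -5
```

```text
clock: 10.1
ee_pos: [571.0, -128.1, 5.4]
eef_rot: [-0.0, 0.707, 0.707, 0.0]
ft_force: [0.6, 0.8, 1.0]
width: 85.4
finger_force: 0.0
clock: 10.8
ee_pos: [571.3, -129.0, 6.4]
eef_rot: [0.001, 0.707, 0.707, 0.0]
ft_force: [-3.6, 1.3, 12.2]
width: 45.5
finger_force: 81.7
clock: 11.5
ee_pos: [571.4, -129.0, 135.9]
eef_rot: [0.001, 0.707, 0.707, 0.0]
ft_force: [1.0, -0.1, -6.5]
width: 45.5
finger_force: 83.7
held [316.  315.5 131.  138. ] offset from tcp [0.9 0.8] [-0.    0.05  0.13  1.21] abs [ 571.6 -127.9]
```

```bash
python3 -m pendant '[[[351,-18,0],0,1],[[351,-18,0],0,1],[[351,-18,0],0,1],[[351,-18,0],0,1],[[351,-18,0],0,1],[[351,-18,0],0,1],[[351,-18,0],0,1],[[351,-18,0],0,1],[[351,-18,30],0,1],[[351,-18,60],0,1]]' 80
python3 -m pendant '[[[0,0,25],0,1],[[0,0,40],0,1],[[0,0,47],0,1],[[0,0,47],0,1]]' 80
python3 held.py 500 -5
```

```text
clock: 12.55
ee_pos: [552.4, 222.4, 72.9]
eef_rot: [-0.0, 0.707, 0.707, -0.001]
ft_force: [-0.3, 0.3, -5.4]
width: 45.5
finger_force: 83.6
clock: 12.95
ee_pos: [552.0, 221.7, 26.5]
eef_rot: [-0.001, 0.707, 0.707, -0.001]
ft_force: [0.5, 0.1, -4.6]
width: 45.6
finger_force: 83.3
held [315.5 314.5 132.  140. ] offset from tcp [-0.6  2.6] [-0.    0.07  0.23  1.48] abs [552.1 224.5]
```

```bash
python3 -m pendant '[[[0,0.5,2],0,1],[[0,0.5,4],0,1],[[0,0.5,5.5],0,1],[[0,0.5,5.5],0,1]]' 80
python3 -m pendant '[[[0,0,0],0,-0.6],[[0,0,0],0,-0.6],[[0,0,0],0,-0.6],[[0,0,0],0,-0.6]]'
python3 -m pendant '[[[0,0,-20],0,-0.6],[[0,0,-60],0,-0.6],[[0,0,-110],0,-0.6],[[-50,-20,-130],0,-1],[[-100,-40,-130],0,-1],[[-135,-40,-130],0,-1],[[-135,-40,-130],0,-1]]'
python3 chk.py 200 500
```

```text
clock: 13.4
ee_pos: [553.6, 222.2, 22.8]
eef_rot: [0.0, 0.707, 0.707, 0.0]
ft_force: [0.4, 0.4, -5.4]
width: 46.0
finger_force: 83.3
clock: 13.8
ee_pos: [553.8, 222.2, 23.0]
eef_rot: [0.0, 0.707, 0.707, 0.0]
ft_force: [-0.6, 0.3, -0.5]
width: 68.2
finger_force: 0.0
clock: 14.5
ee_pos: [513.0, 83.3, 153.4]
eef_rot: [0.001, 0.709, 0.706, -0.0]
ft_force: [-0.1, 0.7, -0.3]
width: 85.1
finger_force: 0.0
200 err [ 1.2 -1.1] [-0.   0.  -0.1  0. ] [262.  48.  57.  57.]
500 err [-0.3 -1.1] [-0.  -0.   0.3 -0. ] [372.5  45.   72.   73. ]
```

Both weights are seated. Next is brass_100.

```bash
python3 -m pendant '[[[-109,-67,0],0,-1],[[-109,-67,0],0,-1],[[-109,-67,0],0,-1],[[-109,-67,0],0,-1],[[-109,-67,0],0,-1]]'
python3 - <<'E'
from h import *
c=read_camera("wrist");x,f,b=wfit(c,100,(446.5,-22));print(x.round(1),f.round(1),b,ctrl.get_state()["ee_pos"].round(1))
E
```

```text
clock: 15.05
ee_pos: [446.9, -21.4, 153.0]
eef_rot: [0.0, 0.707, 0.707, 0.0]
ft_force: [0.1, -0.4, 0.3]
width: 85.4
finger_force: 0.0
[446.1 -21.2] [-0.  -0.   0.3  0.6] [314.  229.5  37.   40. ] [447.2 -21.  152.9]
```

```bash
python3 -m pendant '[[[0,-1,40],0,-1],[[0,-1,80],0,-1],[[0,-1,110],0,-1],[[0,-1,130],0,-1],[[0,-1,142],0,-1],[[0,-1,147],0,-1],[[0,-1,147],0,-1]]' 50
python3 -m pendant '[[[0,0,0],0,1],[[0,0,0],0,1],[[0,0,0],0,1],[[0,0,0],0,1],[[0,0,0],0,1],[[0,0,0],0,1],[[0,0,0],0,1],[[0,0,0],0,1]]' 50
python3 -m pendant '[[[0,0,-5],0,1],[[0,0,-20],0,1],[[0,0,-50],0,1],[[0,0,-90],0,1],[[0,0,-120],0,1],[[0,0,-130],0,1],[[0,0,-130],0,1]]' 50
python3 held.py 100 -5
```

```text
clock: 15.8
ee_pos: [445.7, -20.9, 5.4]
eef_rot: [-0.0, 0.707, 0.707, -0.0]
ft_force: [0.5, 0.5, 0.4]
width: 85.5
finger_force: 0.0
clock: 16.6
ee_pos: [445.8, -21.8, 6.4]
eef_rot: [0.0, 0.707, 0.707, 0.0]
ft_force: [-1.9, 0.5, 12.0]
width: 26.7
finger_force: 48.4
clock: 17.3
ee_pos: [446.1, -21.9, 136.7]
eef_rot: [0.001, 0.707, 0.707, 0.001]
ft_force: [-0.2, 0.4, -2.8]
width: 26.4
finger_force: 49.5
held [316. 311.  73.  83.] offset from tcp [0.9 0. ] [ 0.   -0.01  0.12  0.71] abs [446.4 -21.7]
```

```bash
python3 -m pendant '[[[165,29,0],0,1],[[165,29,0],0,1],[[165,29,0],0,1],[[165,29,0],0,1],[[165,29,0],0,1],[[165,29,40],0,1],[[165,29,75],0,1],[[165,29,100],0,1],[[165,29,107],0,1],[[165,29,107],0,1]]' 50
python3 held.py 100 -5
```

```text
clock: 18.35
ee_pos: [473.6, 142.6, 27.7]
eef_rot: [-0.001, 0.707, 0.707, -0.001]
ft_force: [0.8, -0.1, -0.2]
width: 26.6
finger_force: 49.5
held [316. 310.  73.  85.] offset from tcp [-0.5  1.5] [-0.   -0.    0.19  0.56] abs [473.9 144.3]
```

```bash
python3 -m pendant '[[[0,1,3],0,1],[[0,1,5],0,1],[[0,1,6.5],0,1],[[0,1,6.5],0,1]]' 50
python3 -m pendant '[[[0,0,0],0,0],[[0,0,0],0,-0.1],[[0,0,0],0,-0.1],[[0,0,0],0,-0.1]]'
python3 -m pendant '[[[0,0,-20],0,-0.1],[[0,0,-60],0,-0.1],[[0,0,-110],0,-0.1],[[-40,20,-130],0,-1],[[-60,40,-130],0,-1],[[-60,40,-130],0,-1],[[-60,40,-130],0,-1]]'
python3 chk.py 200 500 100
```

```text
clock: 18.8
ee_pos: [475.6, 143.2, 22.4]
eef_rot: [0.0, 0.707, 0.707, 0.0]
ft_force: [0.0, 0.4, -1.0]
width: 26.4
finger_force: 49.5
clock: 19.2
ee_pos: [475.7, 143.3, 22.4]
eef_rot: [0.0, 0.707, 0.707, 0.0]
ft_force: [0.4, -0.2, 0.2]
width: 46.7
finger_force: 0.0
clock: 19.9
ee_pos: [515.4, 82.9, 152.0]
eef_rot: [-0.0, 0.708, 0.707, -0.0]
ft_force: [-0.0, 0.8, -0.7]
width: 85.6
finger_force: 0.0
200 err [ 1.3 -0.9] [-0.   0.  -0.3  0.1] [259.5  47.   58.   57. ]
500 err [-0.2 -0.9] [-0.  -0.   0.3  0.1] [370.5  44.   72.   73. ]
100 err [-0.2  0. ] [ 0.  -0.  -0.1 -0.6] [259.5 153.   44.   43. ]
```

```bash
python3 -m pendant '[[[-322,-77,0],0,-1],[[-322,-77,0],0,-1],[[-322,-77,0],0,-1],[[-322,-77,0],0,-1],[[-322,-77,0],0,-1],[[-322,-77,0],0,-1],[[-322,-77,0],0,-1],[[-322,-77,0],0,-1],[[-322,-77,0],0,-1]]'
python3 - <<'E'
from h import *
c=read_camera("wrist");x,f,b=wfit(c,50,(438.5,-239));print(x.round(1),f.round(1),b,ctrl.get_state()["ee_pos"].round(1))
E
```

```text
clock: 20.85
ee_pos: [438.0, -238.1, 152.0]
eef_rot: [-0.001, 0.707, 0.707, 0.0]
ft_force: [0.2, 0.3, -0.3]
width: 85.4
finger_force: 0.0
[ 438.5 -238.9] [ 0.  -0.   0.3  0.6] [316.  230.5  25.   28. ] [ 438.3 -237.6  152. ]
```

```bash
python3 -m pendant '[[[-1,0.5,40],0,-0.5],[[-1,0.5,80],0,-0.5],[[-1,0.5,110],0,-0.5],[[-1,0.5,130],0,-0.5],[[-1,0.5,142],0,-0.5],[[-1,0.5,146],0,-0.5],[[-1,0.5,146],0,-0.5]]' 40
python3 -m pendant '[[[0,0,0],0,1],[[0,0,0],0,1],[[0,0,0],0,1],[[0,0,0],0,1],[[0,0,0],0,1],[[0,0,0],0,1],[[0,0,0],0,1],[[0,0,0],0,1]]' 40
python3 -m pendant '[[[0,0,-5],0,1],[[0,0,-20],0,1],[[0,0,-50],0,1],[[0,0,-90],0,1],[[0,0,-120],0,1],[[0,0,-130],0,1],[[0,0,-130],0,1]]' 40
python3 held.py 50 -6
```

```text
clock: 21.6
ee_pos: [439.0, -238.6, 6.2]
eef_rot: [-0.0, 0.707, 0.707, -0.0]
ft_force: [-0.6, -0.2, -0.5]
width: 64.2
finger_force: 0.0
clock: 22.4
ee_pos: [439.2, -239.9, 6.9]
eef_rot: [0.001, 0.707, 0.707, 0.0]
ft_force: [-1.4, 1.5, 8.6]
width: 17.6
finger_force: 38.8
clock: 23.1
ee_pos: [439.4, -240.2, 137.4]
eef_rot: [0.001, 0.707, 0.707, 0.0]
ft_force: [1.2, -0.3, -1.2]
width: 17.6
finger_force: 39.2
held [316. 307.  49.  59.] offset from tcp [0.8 0.3] [0.   0.01 0.09 0.76] abs [ 439.6 -239.5]
```

```bash
python3 -m pendant '[[[383.5,115,0],0,1],[[383.5,115,0],0,1],[[383.5,115,0],0,1],[[383.5,115,0],0,1],[[383.5,115,0],0,1],[[383.5,115,0],0,1],[[383.5,115,0],0,1],[[383.5,115,0],0,1],[[383.5,115,0],0,1],[[383.5,115,30],0,1]]' 40
python3 -m pendant '[[[0,0,35],0,1],[[0,0,60],0,1],[[0,0,75],0,1],[[0,0,77],0,1],[[0,0,77],0,1]]' 40
python3 held.py 50 -6
```

```text
clock: 24.15
ee_pos: [555.3, 145.2, 106.6]
eef_rot: [0.001, 0.706, 0.708, 0.001]
ft_force: [0.4, -1.4, -1.4]
width: 17.7
finger_force: 39.2
clock: 24.65
ee_pos: [553.4, 143.3, 28.5]
eef_rot: [-0.001, 0.707, 0.707, -0.001]
ft_force: [0.1, -0.7, 0.8]
width: 18.1
finger_force: 39.2
held [316. 306.  49.  61.] offset from tcp [-0.3  2. ] [-0.    0.    0.13  0.44] abs [553.7 145.5]
```

```bash
python3 -m pendant '[[[-0.5,0.5,3],0,1],[[-0.5,0.5,5],0,1],[[-0.5,0.5,6.5],0,1],[[-0.5,0.5,6.5],0,1]]' 40
python3 -m pendant '[[[0,0,0],0,0.3],[[0,0,0],0,0.1],[[0,0,0],0,0.1],[[0,0,0],0,0.1]]'
python3 -m pendant '[[[0,0,-20],0,0.1],[[0,0,-60],0,0.1],[[0,0,-110],0,0.1],[[-40,-20,-130],0,-1],[[-60,-40,-130],0,-1],[[-60,-40,-130],0,-1],[[-60,-40,-130],0,-1]]'
python3 chk.py 200 500 100 50; python3 - <<'E'
from h import *
c=read_camera("wrist")["color"];t=read_camera("top")["color"]
cv2.imwrite("pics/end.png",cv2.resize(np.hstack([c,t]),(800,300),interpolation=cv2.INTER_AREA)[:,:,::-1])
E
```

```text
clock: 25.1
ee_pos: [554.6, 143.2, 22.8]
eef_rot: [0.0, 0.707, 0.707, -0.0]
ft_force: [0.4, 0.4, 0.1]
width: 18.0
finger_force: 39.2
clock: 25.5
ee_pos: [554.6, 143.2, 22.8]
eef_rot: [0.0, 0.707, 0.707, 0.0]
ft_force: [0.1, 0.3, -0.2]
width: 38.3
finger_force: 0.0
clock: 26.2
ee_pos: [514.6, 83.1, 153.0]
eef_rot: [0.0, 0.708, 0.707, 0.0]
ft_force: [0.5, 0.8, -0.0]
width: 85.1
finger_force: 0.0
200 err [ 1.2 -1. ] [-0.   0.  -0.3 -0.3] [260.5  47.5  58.   58. ]
500 err [ 0.  -0.8] [-0.  -0.   0.2  0.3] [371.5  44.5  72.   72. ]
100 err [0.1 0.1] [ 0.  -0.   0.1 -0.6] [261. 153.  43.  43.]
50 err [ 0.9 -0.2] [ 0.  -0.  -0.1 -0.3] [371. 152.  31.  29.]
```

View pics/end.png

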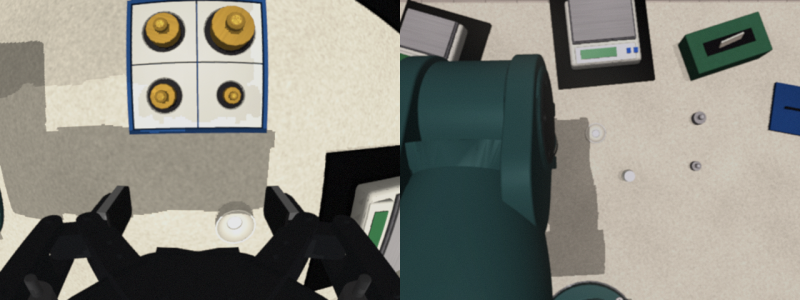

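All four brass weights stand upright in their own wells (in the left half: 500 at (233,28), 200 at (163,30), 100 at (163,95), 50 at (231,95)). The two steel weights are still where they started, and the gripper touches nothing.

```bash
python3 -c "
from plant import job
print(job.close_job())"
```

```text
the job is handed in; nothing more can be done
None
```

All four brass weights stand upright in the wells of their own size, each measured within about 2 mm of centre; the steel weights were left untouched, and the job is handed in (no verdict was returned).

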